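# Re-index the specimen sled of a dark imaging box and close its cover

## Task

Squeeze the red release lever of the specimen sled against its black grip post, slide the sled out of its loading slot to the notch at the orange flag and let go so that the red pawl drops right into that notch and locks. Then lower the heavy cover under control until it is fully shut, without letting it slam. Leave the other things on the bench where they are.

Things in the scene. Friction and masses are not known exactly. Their poses are not given: they have to be found in the camera images.
- box: black imaging box fixed to the table, open on top, 360 mm long (its x, the slide direction), 200 mm wide (y), 130 mm high, walls 8 mm; origin under its centre. The cover is hinged along its -y top edge; an aluminium ledge with three flags runs outside its +y wall. Inside, the sled runs along x beside a fixed slotted steel strip (its top 40 mm above the table, 69 mm to +y of the centre line)
- sled: aluminium sled in the box, 130 mm long (x), with a glass specimen slide, a black grip post and a red release lever; origin below its middle, on the centre line, at the height of the table. Deck top 36 mm above the table. Starts near the box's -x end, latched in a 28 mm long loading slot of the strip (some mm of play); travels some 180 mm to +x, 2 to 3 N of friction when unlatched
- grip (a point): point of the sled midway between post and lever, 20 mm to +y of its centre line, 105 mm above the table (17 mm below their tops). The black post, fixed to the sled, stands to -x of it, the red lever to +x; both are 26 mm wide (y), flat outside, 50 mm over their outer faces (x -25 to +25 mm) when the lever is free; 60 mm free depth below. Axes parallel to the box's
- lever (a joint): angle (rad) of the red release lever: 0 = free, pawl fully down in a slot; about 0.16 = pawl just clear of the strip, or riding on it; 0.30 = squeezed to its stop. Its shaft lies 57 mm below point grip: at that height the lever moves 9 mm towards the post to clear the strip, 17 mm to the stop. Spring return: 6 N at the lever to start, 10 N at the stop
- pawl (a point): point of the sled at the red pawl tooth, 58 mm to +x and 49 mm to +y of point grip, 48 mm above the table; axes as the box's. The tooth is 8 mm long (x) and drops 6 mm into an 11 mm notch, only within 1.5 mm of its middle; let go elsewhere it rides on the strip (2 to 3 N extra drag) and falls in when the sled is moved over a notch. Locked, the sled stops hard, 1.5 mm play each way
- flag_orange: orange L-shaped flag, 26 x 26 x 23 mm, fixed on the ledge; origin under its centre, 108 mm above the table, x parallel to the box's. It marks one of the strip's three notches, 40 mm apart (the first 90 mm beyond the loading slot): the notch's middle lies within 8 mm of the flag's x, but not exactly at it, as the strip's mounting has some shift, so the notch is found by feel
- flag_white: white flag, same shape, marks another notch
- flag_blue: blue flag, same shape, marks another notch
- cover (a joint): opening angle (rad) of the cover: 0 = shut, start 1.45 to 1.75 (upright, held by hinge friction), stop at 1.8. About 0.9 kg; below about 1.2 rad it falls by its own weight unless held (3 to 4 N at the bar). Black plate, 360 x 200 x 12 mm, its inner face at the hinge's height when shut, with three 20 mm high round ports on its outer face
- bar (a point): middle of the cover's steel bar handle: round, 12 mm thick, 106 mm free length, parallel to the hinge. In the cover's frame (origin on the hinge, x along it, y towards the free edge, z out of the outer face) it lies at (0, 178, 57) mm, 22 mm from the free edge; gap to the outer face (z = 12) 39 mm. It turns with the cover and can be pinched from above with the cover upright or shut (188 mm up)
- hinge (a point): middle of the cover's hinge axis, 131 mm above the table, 100 mm to -y of the box's origin; axes as the box's; the cover opens by turning positively about x
- amber_bottle: bystander: amber glass jar, 60 mm across, 120 mm tall, black cap, standing on the table beside the box's +y side; origin under its centre
- spring_clamp: bystander: black and yellow spring clamp, 160 mm long, 20 mm high, lying on the table beside the box's +y side; origin under its middle
- safety_glasses: bystander: clear safety glasses, 140 mm wide, 45 mm high; origin under the middle of the lenses
- hex_driver: bystander: screwdriver, 200 mm long, lying; origin under its middle
- beaker: bystander: empty glass beaker, 72 mm across, 90 mm tall; origin under its centre
- vial_jar: bystander: white jar with blue cap, 70 mm across, 100 mm tall; origin under its centre
- spanner: bystander: open spanner, 160 mm long, lying; origin under its middle

How it is judged:
By the outcome, as a careful person would: the job done as asked, in the order asked, and still so for the second after the job is handed in, with the robot touching nothing.
It also fails if it takes over 58 s, if anything falls off the work surface, if the arm or the gripper's body presses on something with over 40 N, if the wrist force passes 120 N, or if a joint passes its speed limit or range.

## Robot

A 6-joint arm with a two-finger parallel gripper is mounted at the origin on the work surface. World frame = base frame: x ahead of the robot, y to its left, z up, the work surface at z = 0. Lengths are in mm, angles in rad, forces in N, time in s.
With the tool pointing down it reaches from about 400 to 925 mm from the base axis. Payload 12.5 kg.
Tool frame: the origin (TCP) lies midway between the tips of the shut fingers; the grasp point (between the pads) lies 19 mm behind it; z points along the fingers, y is the line along which they close (so a half turn about z gives the same grasp; the last joint's range is limited). The gripper opens to 95 mm and grips with 3 to 60 N. Pads are 20 mm wide; open, the fingers measure 119 mm over their backs; the gripper's body (75 mm by 180 mm) begins 59 mm behind the grasp point.
Start: joints at [-1.296, 0.491, 1.559, -0, 1.092, -0.106], TCP at [232.314, -580.242, 177.361] pointing down, gripper open.
Joint ranges: [-3.1, 3.1], [-0.84, 2.19], [0.05, 2.79], [-1.13, 4.28], [0.06, 2.93], [-2.69, 2.69]. Speed limits (rad/s): [2.22, 2.22, 2.79, 3.14, 3.14, 3.14].

## Interface

Orientations are given as [roll, pitch, yaw] about the fixed x, y, z axes, in that order (R = Rz(yaw) Ry(pitch) Rx(roll)).
In Python, from cell import readout, eyes, env gives the robot as it stands.
- The arm moves only by the tool move_arm, never from a script. Its argument "plan" is a list of rows, each a list of 3 entries, a list of its own where there are three numbers: the turn, a rotation vector about the tool's x, y, z in degrees, then the shift along the tool's x, y, z in m, then the gripper command: -1 is shut, 1 is fully open, values between are in proportion. In form: [[[ax, ay, az], [x, y, z], jaw], ...]. A call has 1 to 5 rows; each row is the pose to reach, as a shift and turn from the pose commanded when the call began, along the tool's axes at that moment; what a row does not reach only later rows make up. A row lasts 1/8 s, in which the tool goes at most 62.5 mm and 10.7 degrees, less where a joint would pass 70% of its speed; a pose out of reach is approached as far as the arm can. A call with a gripper value outside its range is refused whole. The fingers move at their own pace and stop on an object; the grip force is fixed at half the most. Time passes only in rows, so rows that repeat a pose let the fingers close. It gives the time, the measured TCP pose, the force, the opening and the grip force at its end, in the units of the state.
- readout.state(): the state, without advancing time (a new reading comes with each control period).
- eyes.read_camera(name): name is "scene" or "top" or "wrist"; returns a dict with "img" (480x640x3 uint8, red, green, blue), "K" (3x3 intrinsics, pixels), "extrinsics" (4x4, takes a point from camera to world coordinates). Camera axes: x right, y up, looking along -z (the intrinsics and any distortion apply to the point x, -y, -z); pixel columns grow to the right and rows downward; lengths in mm; the calibration is good to about 2 mm. The wrist camera is an equidistant fisheye: a pixel r from the principal point sees the ray r / f radians off the axis. A picture is of the moment at which its call begins. There is no depth.
- env.job_done(): hands the job in; it is judged then, once.
Trained networks look in a picture, given as the dict that the camera call returned (one of the last four; its "shot" number tells which), for a name from the list of things; names that differ only in an ending like _2 or _b are one class to them, and where a whole thing is asked for, a point or a joint stands for the part that bears it (a point fixed in the world has none). Each returns a list of dicts, best first, with "score" (0 to 1); they miss things now and then, are a little off and sometimes report something else, mostly with a low value. They report only what shows in the picture. A call takes as long as a camera call.
- eyes.cut_out(picture, name): "mask" (480x640 bool, what is visible of it) and "uv" ([column, row] in pixels, amid what is visible of it).
The state is a dict: "t": time; "joints": joint angles; "qvel": joint speeds; "tau": joint torques, N m; "eef_pos": TCP position; "tcp_rot": TCP orientation; "ft_force": force on the tool from outside, world axes, zero at the start; "moment": the same for the moment, N m; "opening": opening from 0.0 (shut) to 1.0 (fully open); "grip_force": force on a finger pad.
Only numpy, scipy, OpenCV 4.12 (cv2) and the standard library are available. Lean on these libraries where they do the work, as an engineer would, in place of code of your own. Each camera call takes 0.05 s, during which the arm holds its last target. There are 200 camera calls.

## Working session

There is one attempt and no reset: what is moved stays moved. The work goes in short steps, Python scripts to look and compute and a tool call to move; the robot and the scene stay as the last step left them, time stands still between calls to the robot, and variables do not carry over. Pictures are saved under pics/ and viewed, at most 10 in all, crops included, and the job is handed in when it is done.

Besides the shell and the picture viewer there is one more tool, called after "Request:" by a JSON object that holds its "fn" and its "kwargs". move_arm: Moves the arm, as the interface text tells. Its arguments: {"type":"object","properties":{"plan":{"type":"array","items":{"type":"array"}}},"required":["plan"]}

```bash
mkdir -p pics; cat > h.py <<'E'
import numpy as np, cv2
from cell import readout, eyes, env
def cam(n): return eyes.read_camera(n)
def save(p,f): cv2.imwrite('pics/'+f,cv2.cvtColor(p['img'],cv2.COLOR_RGB2BGR))
def ray(p,uv,fish=False):
    K,T=p['K'],p['extrinsics']; x=(uv[0]-K[0,2])/K[0,0]; y=(uv[1]-K[1,2])/K[1,1]
    if fish:
        r=np.hypot(x,y); s=np.sin(r)/r if r>1e-9 else 1; d=np.array([x*s,-y*s,-np.cos(r)])
    else: d=np.array([x,-y,-1.])
    d=T[:3,:3]@d; return T[:3,3],d/np.linalg.norm(d)
def atz(p,uv,z,fish=False):
    o,d=ray(p,uv,fish); return o+d*(z-o[2])/d[2]
def proj(p,X,fish=False):
    T=p['extrinsics']; c=T[:3,:3].T@(np.asarray(X,float)-T[:3,3]); v=np.array([c[0],-c[1],-c[2]]); K=p['K']
    if fish:
        rr=np.hypot(v[0],v[1]); th=np.arctan2(rr,v[2]); q=v[:2]/max(rr,1e-9)*th
    else: q=v[:2]/v[2]
    return np.array([K[0,0]*q[0]+K[0,2],K[1,1]*q[1]+K[1,2]])
E
python3 - <<'E'
from h import *
np.set_printoptions(precision=2,suppress=True)
for n in ['top','scene']:
    p=cam(n); save(p,n+'0.png'); print(n,p['K'].tolist(),p['extrinsics'].round(2).tolist(), [k for k in p])
    for nm in ['box','sled','grip','lever','pawl','flag_orange','flag_white','flag_blue','cover','bar']:
        try:
            r=eyes.cut_out(p,nm)
            for q in r[:2]:
                print(nm,q['score'],q['uv'],q['mask'].sum(), cv2.minAreaRect(np.argwhere(q['mask'])[:,::-1].astype(np.float32)))
        except Exception as e: print(nm,e)
print(readout.state())
E
```

```text
top [[443.00333560215006, 0.0, 317.6889954456921], [0.0, 443.00333560215006, 234.9623095382526], [0.0, 0.0, 1.0]] [[0.01, 1.0, -0.02, 464.28], [-1.0, 0.01, 0.0, -36.02], [0.0, 0.02, 1.0, 1216.7], [0.0, 0.0, 0.0, 1.0]] ['img', 'K', 'extrinsics', 'shot']
box 0.63 [319.8, 212.1] 14024 ((323.5, 206.0), (178.0, 121.0), 90.0)
sled 0.75 [317.7, 253.7] 2437 ((315.5, 251.0), (59.0, 48.0), 0.0)
grip 0.92 [322.4, 248.8] 2395 ((315.5, 251.0), (48.0, 57.0), 90.0)
lever 0.66 [291.2, 242.8] 161 ((299.5, 236.5), (17.0, 27.0), 90.0)
lever 0.34 [136.2, 191.6] 840 ((136.5, 190.5), (27.0, 37.0), 90.0)
pawl 0.73 [319.5, 251.2] 2450 ((314.5, 251.0), (48.0, 59.0), 90.0)
flag_white 0.48 [356.5, 204.8] 2415 ((367.5, 206.5), (179.0, 33.0), 90.0)
cover 0.73 [356.5, 203.7] 2473 ((367.4999694824219, 205.99998474121094), (32.99999237060547, 177.99996948242188), 0.0)
cover 0.6 [135.4, 191.5] 767 ((136.5, 191.0), (26.0, 35.0), 90.0)
bar 0.63 [355.9, 205.0] 2439 ((367.4999694824219, 205.99998474121094), (32.99999237060547, 177.99996948242188), 0.0)
bar 0.48 [265.4, 178.6] 101 ((268.0, 176.5), (9.0, 10.0), 90.0)
scen
[... 1742 characters left out ...]
 167.9169464111328), 18.434947967529297)
cover 0.73 [323.0, 258.7] 319 ((327.9756164550781, 261.71954345703125), (40.7613525390625, 20.302589416503906), 51.34019470214844)
bar 0.74 [261.1, 218.8] 3352 ((256.2982482910156, 224.25543212890625), (45.37348175048828, 168.9981231689453), 17.744670867919922)
{'t': 1.1, 'joints': array([-1.3 ,  0.49,  1.56,  0.  ,  1.09, -0.11]), 'qvel': array([-0., -0., -0., -0.,  0., -0.]), 'tau': array([ -0.  , -61.25, -25.84,   0.07,   0.04,  -0.  ]), 'eef_pos': array([ 232.32, -580.24,  177.34]), 'tcp_rot': array([ 3.14, -0.  ,  0.38]), 'ft_force': array([0.95, 0.23, 0.72]), 'moment': array([-0.02, -0.  , -0.03]), 'grip_force': 0.0, 'opening': 1.00133141917448}
```

View pics/top0.png

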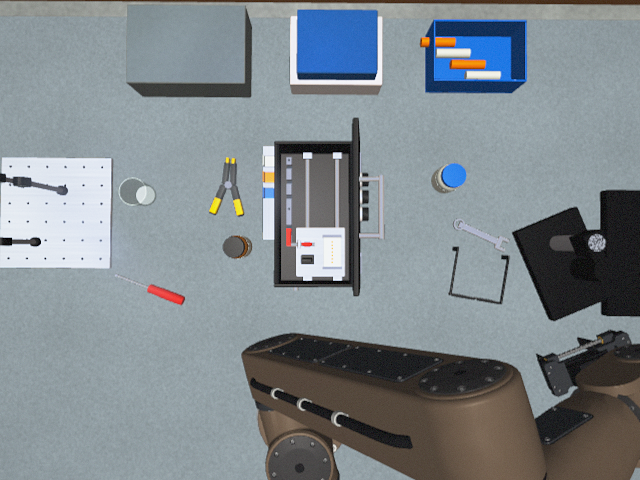

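View pics/scene0.png

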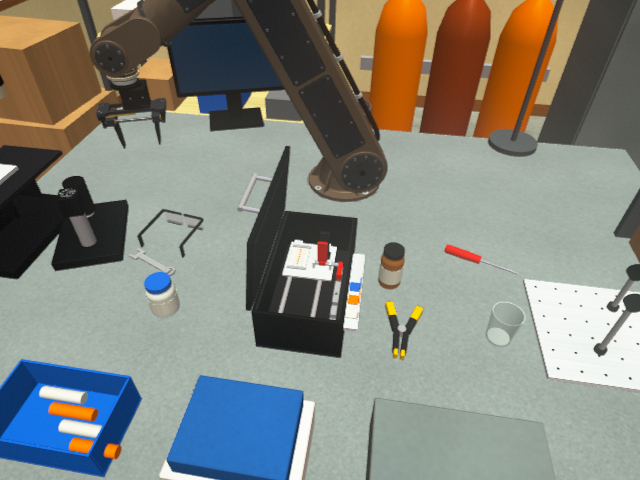

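The top view is turned so that image up is world +x and image left is +y. The box's inside spans about columns 275–352 and rows 142–287, with the sled at its near (-x) end around (318,252). Red lever at (307,244), post at (307,259), flags at column 269 (white about 155, orange 177, blue 193). The cover is upright at column 356 with the bar at column 380. Next I fit these more precisely.

```bash
python3 - <<'E'
from h import *
np.set_printoptions(precision=1,suppress=True)
p=cam('top'); im=p['img']
c=im[110:305,245:395]; c=cv2.resize(c,None,fx=3.8,fy=3,interpolation=cv2.INTER_CUBIC); 
c=cv2.resize(im[110:305,245:395],None,fx=3,fy=3,interpolation=cv2.INTER_CUBIC)
s=cam('scene'); d=cv2.resize(s['img'][140:360,235:375],None,fx=2.6,fy=2.6,interpolation=cv2.INTER_CUBIC)[:585]
a=np.zeros((585,c.shape[1]+d.shape[1],3),np.uint8); a[:,:c.shape[1]]=c; a[:d.shape[0],c.shape[1]:]=d[:,:]
print(a.shape,[s.shape for s in(c,d)]); cv2.imwrite('pics/z1.png',a[:,:800,::-1])
hsv=cv2.cvtColor(im,cv2.COLOR_RGB2HSV)
def blob(lo,hi,r,z,nm,p,hsv):
    m=cv2.inRange(hsv,np.array(lo),np.array(hi)); k=np.zeros_like(m); k[r[0]:r[1],r[2]:r[3]]=1; m=m*k
    n,l,st,ce=cv2.connectedComponentsWithStats(m)
    for i in range(1,n):
        if st[i,4]>8: print(nm,ce[i],st[i],atz(p,ce[i],z))
for nm,p_,r in (('top',p,(110,305,245,345)),('scene',s,(200,360,270,380))):
    h=cv2.cvtColor(p_['img'],cv2.COLOR_RGB2HSV)
    blob((8,120,120),(25,255,255),r,125,nm+' orange',p_,h)
    blob((95,120,80),(125,255,255),r,125,nm+' blue',p_,h)
    blob((0,0,200),(180,40,255),r,125,nm+' white',p_,h)
    blob((0,150,90),(6,255,255),r,122,nm+' red',p_,h)
E
```

```text
(585, 814, 3) [(585, 450, 3), (572, 364, 3)]
top orange [268.4 177. ] [263 172  12  10 109] [632.1  86.  125. ]
top orange [245.2 246.5] [245 242   2  10  13] [460.  141.8 125. ]
top blue [268.  192.6] [263 188  11  10 108] [593.4  86.9 125. ]
top white [268.2 158.3] [263 146  11  26 272] [678.4  87.  125. ]
top white [306.9 155.3] [303 153   9   6  50] [686.4  -8.7 125. ]
top white [336.6 155.4] [333 153   9   6  48] [686.6 -82.1 125. ]
top white [288.8 161.5] [287 158   4   6  13] [670.9  35.9 125. ]
top white [321.7 249.1] [ 296  160   49  121 2368] [454.6 -46.7 125. ]
top white [307. 178.] [307 166   1  25  25] [630.1  -9.3 125. ]
top white [288.5 173.6] [287 169   4  10  39] [640.7  36.4 125. ]
top white [268.2 184.8] [263 182  11   6  53] [612.5  86.5 125. ]
top white [288.5 188.6] [287 184   4  10  39] [603.5  36.1 125. ]
top white [268. 219.] [263 199  11  41 451] [528.   86.3 125. ]
top white [288.5 211.4] [287 199   4  25  91] [547.2  35.8 125. ]
top white [307.  209.5] [307 199   1  22  22] [552.1  -9.8 125. ]
top red [288.  236.5] [286 228   5  18  86] [485.2  36.8 122. ]
[... 317 characters left out ...]
116] [515.4  25.5 125. ]
scene white [357.3 267.3] [350 253  15  30 337] [546.1  90.2 125. ]
scene white [336.8 286.4] [334 282   6  11  38] [615.9  49.5 125. ]
scene white [315.5 299. ] [314 290   4  19  22] [661.4   7.5 125. ]
scene white [352.7 292.7] [348 290  11   6  38] [628.8  87.4 125. ]
scene white [282.2 302.2] [280 295   5  15  16] [682.8 -63.4 125. ]
scene white [335.  297.5] [333 295   5   6  24] [649.6  49.7 125. ]
scene white [351.6 316.2] [344 303  16  26 324] [696.1  91.6 125. ]
scene white [333.1 309.5] [331 306   5   8  33] [684.6  49.9 125. ]
scene red [322.1 251.7] [317 241  11  24 212] [503.1  -1.1 122. ]
scene red [339.  270.7] [336 262   7  18  92] [562.   48.2 122. ]
```

View pics/z1.png

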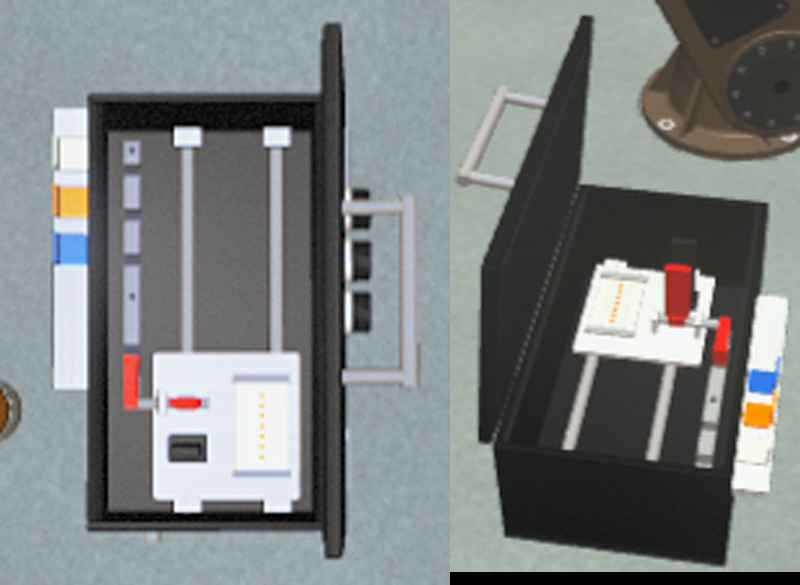

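```bash
python3 - <<'E'
from h import *
np.set_printoptions(precision=1,suppress=True)
p=cam('top')
f=lambda c,r:(c/3+245-.3,r/3+110-.3)
for nm,uv,z in [('rim far L',f(89,95),130),('rim near L',f(89,528),130),('deck farL',f(153,352),36),('deck farR',f(299,352),36),('deck nearL',f(154,499),36),('deck nearR',f(298,499),36),
 ('post',f(187,448),122),('lev',f(188,403),122),('pawl far',f(131,354),54),('pawl near',f(131,408),54),('notches',f(131,225),40),('n0',f(131,260),40),('n1',f(131,215),40),('n2',f(131,170),40),('orange',f(70,202),131),('blue',f(70,248),131),('white',f(70,153),131),
 ('bar far',f(408,197),309),('bar near',f(408,385),309),('cov far',f(332,24),331),('cov near',f(332,556),331)]:
    print(nm,atz(p,uv,z))
s=cam('scene')
g=lambda c,r:((c-450)/2.6+235-.3,r/2.6+140-.3)
for nm,uv,z in [('rim near(robot) L',g(768,205),130),('rim far L',g(735,464),130),('rim far R',g(497,445),130),('bar near',g(503,92),309),('bar far',g(464,179),309),('cov near',g(587,17),331),('cov far',g(485,265),331),('lever top',g(678,266),122)]:
    print('S',nm,atz(s,uv,z))
# bar end triangulation
for a,b in ((f(408,197),g(464,179)),(f(408,385),g(503,92)),(f(188,403),g(678,268)),(f(332,24),g(485,265)),(f(332,556),g(587,17))):
    o1,d1=ray(p,a);o2,d2=ray(s,b); k=np.linalg.lstsq(np.c_[d1,-d2],o2-o1,rcond=None)[0]; print('tri',o1+d1*k[0],o2+d2*k[1])
E
```

```text
rim far L [719.5  71.6 130. ]
rim near L [364.5  68.8 130. ]
deck farL [512.2  22.2  36. ]
deck farR [ 513.  -107.6   36. ]
deck nearL [381.8  20.4  36. ]
deck nearR [ 382.5 -107.3   36. ]
post [429.9 -10.6 122. ]
lev [466.9 -11.2 122. ]
pawl far [509.6  40.5  54. ]
pawl near [462.4  40.2  54. ]
notches [624.8  42.3  40. ]
n0 [593.6  42.1  40. ]
n1 [633.7  42.4  40. ]
n2 [673.8  42.6  40. ]
orange [631.   86.4 131. ]
blue [593.2  86.  131. ]
white [671.3  86.7 131. ]
bar far [ 608.4 -165.3  309. ]
bar near [ 479.6 -165.6  309. ]
cov far [ 721.1 -110.9  331. ]
cov near [ 365.3 -112.3  331. ]
S rim near(robot) L [367.1  73.  130. ]
S rim far L [708.2  76.9 130. ]
S rim far R [ 721.1 -119.6  130. ]
S bar near [ 471.9 -165.4  309. ]
S bar far [ 599.7 -164.   309. ]
S cov near [ 368.5 -110.2  331. ]
S cov far [ 721.3 -110.9  331. ]
S lever top [467.1  -5.7 122. ]
tri [ 607.5 -164.4  315.2] [ 606.8 -161.4  314.7]
tri [ 479.5 -164.9  314.2] [ 479.1 -163.1  313.9]
tri [466.9 -11.1 118.3] [466.1  -5.8 118.4]
tri [ 721.1 -110.9  330.8] [ 721.2 -111.   330.8]
tri [ 365.  -112.4  328.9] [ 364.8 -111.1  328.8]
```

```bash
cat >> h.py <<'E'
from scipy.spatial.transform import Rotation as Ro
def go(tgt,yaw,frm=None,fyaw=None):
    "tool-frame (turn deg, shift m) for a world target, tool down"
    s=readout.state(); p0=s['eef_pos'] if frm is None else np.array(frm,float)
    R0=Ro.from_euler('xyz',s['tcp_rot']) if fyaw is None else Ro.from_euler('xyz',[np.pi,0,fyaw])
    R1=Ro.from_euler('xyz',[np.pi,0,yaw])
    print('turn',(R0.inv()*R1).as_rotvec(degrees=True).round(1),'shift',(R0.inv().apply(np.array(tgt)-p0)/1000).round(4))
E
python3 - <<'E'
from h import *
go((340,-330,430),np.pi/2); go((440,-8,430),np.pi/2,(340,-330,430),np.pi/2)
E
```

```text
turn [  0.    0.  -68.2] shift [ 0.193  -0.1923 -0.2527]
turn [0. 0. 0.] shift [0.322 0.1   0.   ]
```

Request:
{"fn": "move_arm", "kwargs": {"plan": [[[0, 0, -10], [0.03, -0.03, -0.045], 0.7], [[0, 0, -20], [0.06, -0.06, -0.09], 0.7], [[0, 0, -30], [0.1, -0.1, -0.13], 0.7], [[0, 0, -40], [0.13, -0.13, -0.175], 0.7], [[0, 0, -50], [0.16, -0.16, -0.22], 0.7]]}}

```text
t: 1.92
eef_pos: [320.2, -374.0, 395.0]
tcp_rot: [3.141, 0.0, 1.259]
ft_force: [1.2, -0.5, 0.2]
opening: 0.85
grip_force: 0.0
```

```bash
python3 - <<'E'
from h import *
s=readout.state();print(s['eef_pos'],s['tcp_rot'])
go((440,-8,430),np.pi/2)
E
```

```text
[ 320.20308294 -373.9547779   395.01169236] [3.14129126e+00 2.00902173e-04 1.25923215e+00]
turn [  0.    0.  -17.9] shift [ 0.3851  0.0019 -0.0351]
```

Request:
{"fn": "move_arm", "kwargs": {"plan": [[[0, 0, -5], [0.06, 0.0, -0.03], 0.7], [[0, 0, -10], [0.12, 0.0, -0.035], 0.7], [[0, 0, -18], [0.18, 0.001, -0.035], 0.7], [[0, 0, -18], [0.24, 0.001, -0.035], 0.7], [[0, 0, -18], [0.3, 0.0015, -0.035], 0.7]]}}

```text
t: 2.55
eef_pos: [415.1, -89.1, 428.8]
tcp_rot: [3.141, 0.0, 1.567]
ft_force: [1.2, -1.0, -0.1]
opening: 0.85
grip_force: 0.0
```

```bash
python3 - <<'E'
from h import *
s=readout.state();print(s['eef_pos'],s['tcp_rot'])
go((445,-8,250),np.pi/2)
E
```

```text
[415.06106136 -89.11246653 428.75803057] [3.14068709e+00 4.33025854e-04 1.56742928e+00]
turn [ 0.1  0.  -0.2] shift [0.0813 0.0295 0.1787]
```

Request:
{"fn": "move_arm", "kwargs": {"plan": [[[0, 0, -0.2], [0.05, 0.02, 0.01], 0.7], [[0, 0, -0.2], [0.081, 0.03, 0.05], 0.7], [[0, 0, -0.2], [0.081, 0.03, 0.11], 0.7], [[0, 0, -0.2], [0.081, 0.03, 0.17], 0.7], [[0, 0, -0.2], [0.081, 0.03, 0.18], 0.7]]}}

```text
t: 3.18
eef_pos: [443.8, -9.8, 246.3]
tcp_rot: [-3.137, -0.001, 1.571]
ft_force: [-0.3, 0.0, -0.3]
opening: 0.852
grip_force: 0.0
```

```bash
python3 - <<'E'
from h import *
s=readout.state();print(s['eef_pos'],s['tcp_rot'],s['ft_force'])
p=cam('wrist'); save(p,'w1.png'); print(p['K'].tolist())
for X in [(448-25,-8,122),(473,-8,122),(423,5,122),(423,-21,122),(473,5,122),(473,-21,122)]: print(X,proj(p,X,True))
h=cv2.cvtColor(p['img'],cv2.COLOR_RGB2HSV); m=cv2.inRange(h,np.array((0,150,90)),np.array((6,255,255)))
n,l,st,ce=cv2.connectedComponentsWithStats(m)
for i in range(1,n):
    if st[i,4]>60: print('red',ce[i],st[i])
E
```

```text
[443.83740483  -9.82355225 246.27145325] [-3.13652239e+00 -8.04716038e-04  1.57130597e+00] [-0.25014976  0.04610835 -0.31984097]
[[371.64829954431775, 0.0, 322.074788787113], [0.0, 371.64829954431775, 237.02391306623], [0.0, 0.0, 1.0]]
(423, -8, 122) [301.40980293 217.67260365]
(473, -8, 122) [356.22195984 217.73939483]
(423, 5, 122) [301.22439431 203.64386173]
(423, -21, 122) [301.61108782 231.47252094]
(473, 5, 122) [356.50082148 203.72434693]
(473, -21, 122) [355.91645561 231.52623399]
red [362.97601918 159.34292566] [342 153  42  13 417]
red [349.96938776 216.94897959] [347 204   7  26  98]
```

View pics/w1.png

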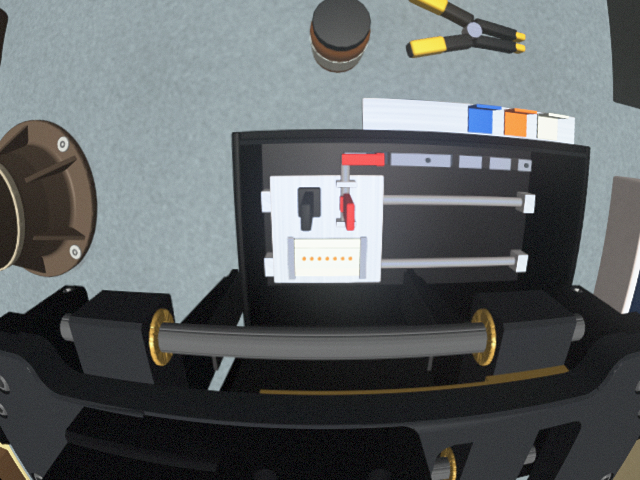

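The lever (347–354, 204–230) and the post (298–320, 187–225) are where I predicted within 2 mm, and the fingers straddle them. Descending.

Request:
{"fn": "move_arm", "kwargs": {"plan": [[[0, 0, 0], [0, 0, 0.055], 0.7], [[0, 0, 0], [0, 0, 0.1], 0.7], [[0, 0, 0], [0, 0, 0.135], 0.7], [[0, 0, 0], [0, 0, 0.163], 0.7], [[0, 0, 0], [0, 0, 0.163], 0.7]]}}

```text
t: 3.85
eef_pos: [446.2, -10.5, 85.9]
tcp_rot: [-3.141, 0.0, 1.571]
ft_force: [0.4, -0.1, 0.0]
opening: 0.85
grip_force: 0.0
```

```bash
python3 - <<'E'
from h import *
s=readout.state();print(s['eef_pos'],s['tcp_rot'],s['ft_force'])
E
```

```text
[446.22674576 -10.4813379   85.94529686] [-3.14145716e+00  4.20890679e-05  1.57074772e+00] [ 0.3649892  -0.14517953  0.03918059]
```

Request:
{"fn": "move_arm", "kwargs": {"plan": [[[0, 0, 0], [0.0025, -0.006, 0], 0.3], [[0, 0, 0], [0.0025, -0.006, 0], 0.1], [[0, 0, 0], [0.0025, -0.006, 0], -1], [[0, 0, 0], [0.0025, -0.006, 0], -1], [[0, 0, 0], [0.0025, -0.006, 0], -1]]}}

```text
t: 4.47
eef_pos: [439.3, -7.7, 85.5]
tcp_rot: [3.141, 0.0, 1.571]
ft_force: [0.2, -0.5, 0.1]
opening: 0.381
grip_force: 0.0
```

Request:
{"fn": "move_arm", "kwargs": {"plan": [[[0, 0, 0], [0, 0, 0], -1], [[0, 0, 0], [0, 0, 0], -1]]}}

```text
t: 4.72
eef_pos: [439.2, -7.7, 85.4]
tcp_rot: [-3.141, 0.0, 1.571]
ft_force: [0.2, -0.1, 0.1]
opening: 0.17
grip_force: 0.0
```

```bash
python3 - <<'E'
from h import *
s=readout.state();print(s)
p=cam('wrist'); q=cam('top'); t=cam('scene')
a=np.hstack([cv2.resize(p['img'],(480,360))[:, :],cv2.resize(t['img'][140:360,200:400],(320,352),interpolation=2)[:352].repeat(1,0) if 0 else cv2.resize(t['img'][140:360,200:400],(320,360),interpolation=2)])
cv2.imwrite('pics/w2.png',a[:,:,::-1])
E
```

```text
{'t': 4.725, 'joints': array([-1.67989725e-01,  3.71429052e-01,  2.10033696e+00, -1.49896095e-04,
        6.69969549e-01, -1.68205916e-01]), 'qvel': array([-0.00084211,  0.00117585,  0.00082611,  0.00119954, -0.00069723,
        0.00123884]), 'tau': array([-6.74757557e-04, -4.38557017e+01, -1.65757245e+01,  4.65499749e-02,
        5.09611715e-02, -5.45509204e-05]), 'eef_pos': array([439.21519973,  -7.67389789,  85.36630935]), 'tcp_rot': array([-3.14143618e+00,  6.78242266e-05,  1.57113002e+00]), 'ft_force': array([ 0.16813577, -0.12969949,  0.14841   ]), 'moment': array([ 0.05287401, -0.12708989, -0.0270726 ]), 'grip_force': 0.0, 'opening': 0.16968276483512393}
```

View pics/w2.png

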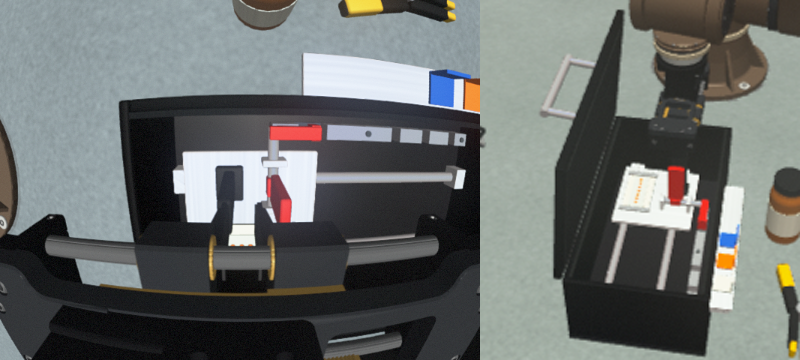

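```bash
python3 - <<'E'
from h import *
np.set_printoptions(precision=1,suppress=True)
p=cam('wrist'); t=cam('scene')
for X in [(439,-7.7,85),(439,-7.7,104),(423,-8,122),(473,-8,122),(448,-8,105)]: print(X,proj(p,X,True)*.75,(proj(t,X)-[200,140])*[1.6,360/220]+[480,0])
print(p['extrinsics'])
q=cam('top'); print(proj(q,(439,-7.7,85)))
E
```

```text
(439, -7.7, 85) [242.8 199.4] [676.7 172.4]
(439, -7.7, 104) [242.9 208.3] [676.9 163.6]
(423, -8, 122) [219.  218.7] [678.4 148.7]
(473, -8, 122) [293.7 218.3] [673.9 169.2]
(448, -8, 105) [255.4 209.2] [676.  166.8]
[[  1.    0.    0.  438.2]
 [ -0.    1.    0.3  67.1]
 [ -0.   -0.3   1.  291.7]
 [  0.    0.    0.    1. ]]
[306.3 255. ]
```

```bash
python3 - <<'E'
from h import *
p=cam('wrist'); t=cam('scene')
b=lambda i:cv2.convertScaleAbs(i,alpha=2.0,beta=25)
a=np.hstack([b(cv2.resize(p['img'][190:340,250:410],(480,450),interpolation=2)),b(cv2.resize(t['img'][195:285,285:345],(300,450),interpolation=2))])
cv2.imwrite('pics/w3.png',a[:,:,::-1])
E
```

```text
(no output)
```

View pics/w3.png

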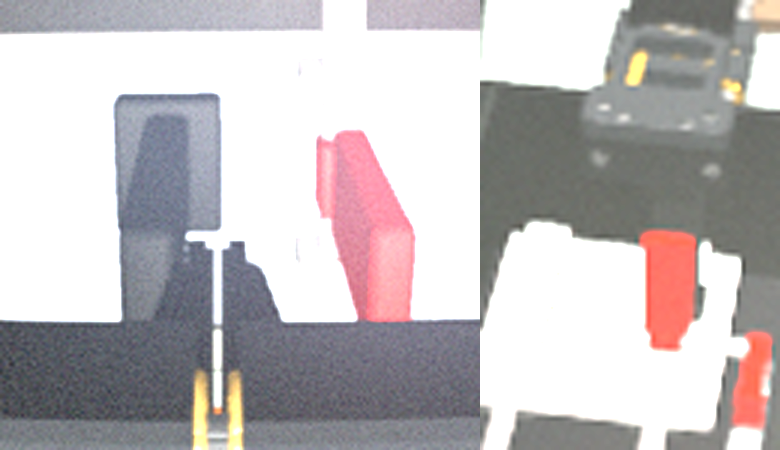

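```bash
python3 - <<'E'
from h import *
np.set_printoptions(precision=1,suppress=True)
s=readout.state(); print(s['eef_pos'],s['opening'],s['grip_force'],s['ft_force'])
p=cam('wrist'); t=cam('scene')
g=lambda i:(255*(i/255.)**0.4).astype(np.uint8)
a=np.hstack([g(cv2.resize(p['img'][190:330,270:410],(400,600),interpolation=2)),g(cv2.resize(t['img'][195:270,295:345],(400,600),interpolation=2))])
cv2.imwrite('pics/w4.png',a[:,:,::-1])
for X in [(439,-8,z) for z in (85,104,122,163)]+[(428,-8,122),(434,5,122),(422,5,122)]: print(X,(proj(p,X,True)-[270,190])*[400/140,600/140],(proj(t,X)-[295,195])*8+[400,0])
E
```

```text
[439.2  -7.7  85.4] 0.0019769321500930814 0.0 [0.1 0.2 0.8]
(439, -8, 85) [153.7 327.1] [622.7 402.9]
(439, -8, 104) [154.  378.2] [623.8 359.9]
(439, -8, 122) [154.4 435.6] [624.9 318.3]
(439, -8, 163) [155.6 613.3] [627.6 220.4]
(428, -8, 122) [ 91.3 435.5] [629.8 296.6]
(434, 5, 122) [125.  330.8] [666.7 312.8]
(422, 5, 122) [ 54.7 330.5] [671.8 289.2]
```

View pics/w4.png

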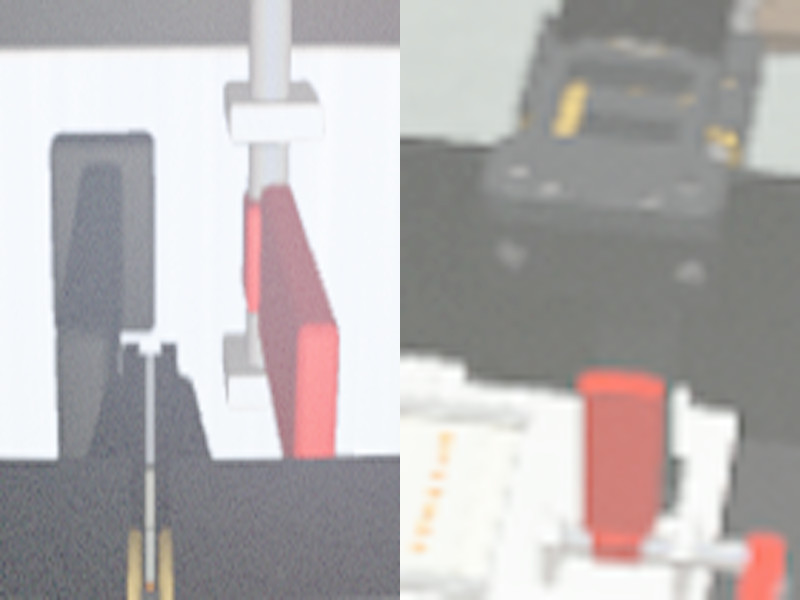

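Request:
{"fn": "move_arm", "kwargs": {"plan": [[[0, 0, 0], [0, 0, -0.05], -1], [[0, 0, 0], [0, 0, -0.1], -1], [[0, 0, 0], [0, 0, -0.16], -1], [[0, 0, 0], [0, 0, -0.18], -1], [[0, 0, 0], [0, 0, -0.18], -1]]}}

```text
t: 5.85
eef_pos: [439.6, -7.7, 266.4]
tcp_rot: [3.139, 0.001, 1.571]
ft_force: [0.4, 0.8, 0.2]
opening: 0.004
grip_force: 0.0
```

```bash
python3 - <<'E'
from h import *
np.set_printoptions(precision=1,suppress=True)
s=readout.state(); e=s['eef_pos'];print(e,s['opening'],s['grip_force'],s['ft_force'])
p=cam('wrist'); t=cam('scene')
c=proj(t,e); x0,y0=int(c[0])-40,int(c[1])-60
g=lambda i:(255*(i/255.)**0.6).astype(np.uint8)
a=np.hstack([g(p['img'][200:440:1,170:490]).repeat(2,0)[:480],g(cv2.resize(t['img'][y0:y0+90,x0:x0+80],(430,480),interpolation=2))])
cv2.imwrite('pics/w5.png',a[:,:,::-1])
print(a.shape)
for dz in (0,19,40,78): print(dz,(proj(t,e+[0,0,dz])-[x0,y0])*5.35+[320,0])
E
```

```text
[439.6  -7.7 266.4] 0.003974849605001337 0.0 [0.4 0.8 0.2]
(480, 750, 3)
0 [536.3 321.2]
19 [537.3 285.5]
40 [538.4 245.1]
78 [540.4 169.2]
```

View pics/w5.png

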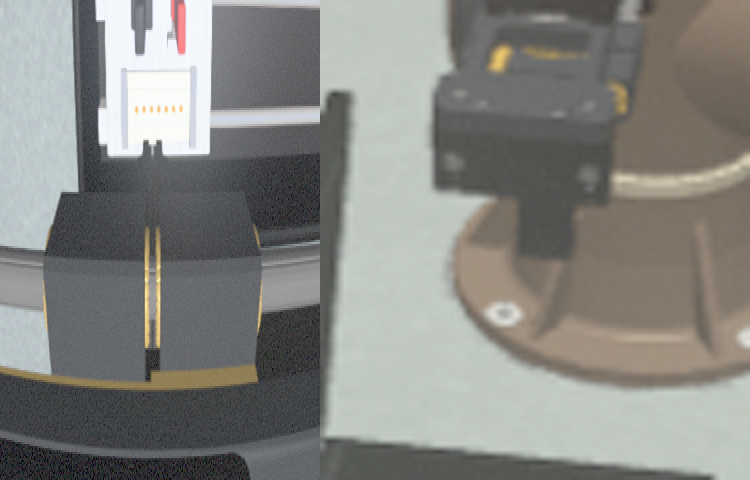

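```bash
python3 - <<'E'
from h import *
np.set_printoptions(precision=1,suppress=True)
e=readout.state()['eef_pos']; t=cam('scene'); c=proj(t,e); x0,y0=int(c[0])-40,int(c[1])-60
P=lambda X:(proj(t,X)-[x0,y0])*5.35+[320,0]
for dx in (0,30,60,90):
  for dz in (33,78,111): print(dx,dz,P(e+[dx,-37,dz]),P(e+[dx,37,dz]))
E
```

```text
0 33 [454.9 253.6] [622.7 269.7]
0 78 [454.8 164.4] [627.7 180.3]
0 111 [454.8  95.6] [631.5 111.2]
30 33 [443.1 292. ] [614.5 308.8]
30 78 [442.7 202. ] [619.3 218.6]
30 111 [442.4 132.5] [623.  148.8]
60 33 [430.8 332.1] [605.9 349.6]
60 78 [430.1 241.3] [610.5 258.6]
60 111 [429.5 171.2] [614.1 188.2]
90 33 [418. 374.] [596.9 392.3]
90 78 [416.8 282.5] [601.3 300.5]
90 111 [415.9 211.6] [604.8 229.4]
```

The scene view shows that the closed fingertips (column 545, row 260 of the crop) sit well above the predicted TCP (row 321). The real tips are therefore about 34 mm short of the reported TCP, and the fingers closed just over the tops of the post and lever. I'll reopen and go about 34 mm lower.

Request:
{"fn": "move_arm", "kwargs": {"plan": [[[0, 0, 0], [0, 0.003, 0.02], 0.7], [[0, 0, 0], [0, 0.005, 0.05], 0.7], [[0, 0, 0], [0, 0.005, 0.08], 0.7], [[0, 0, 0], [0, 0.005, 0.1], 0.7], [[0, 0, 0], [0, 0.005, 0.12], 0.7]]}}

```text
t: 6.62
eef_pos: [443.4, -7.5, 143.4]
tcp_rot: [-3.139, -0.0, 1.571]
ft_force: [-0.5, -0.9, 0.9]
opening: 0.472
grip_force: 0.0
```

Request:
{"fn": "move_arm", "kwargs": {"plan": [[[0, 0, 0], [0, 0, 0.01], 0.7], [[0, 0, 0], [0, 0, 0.015], 0.7], [[0, 0, 0], [0, 0, 0.015], 0.7]]}}

```text
t: 7.0
eef_pos: [444.2, -7.7, 130.3]
tcp_rot: [-3.141, -0.0, 1.571]
ft_force: [0.3, 0.5, 0.1]
opening: 0.788
grip_force: 0.0
```

Request:
{"fn": "move_arm", "kwargs": {"plan": [[[0, 0, 0], [0, 0, 0.025], 0.7], [[0, 0, 0], [0, 0, 0.05], 0.7], [[0, 0, 0], [0, 0, 0.07], 0.7], [[0, 0, 0], [0, 0, 0.078], 0.7], [[0, 0, 0], [0, 0, 0.078], 0.7]]}}

```text
t: 7.62
eef_pos: [444.4, -7.7, 52.6]
tcp_rot: [-3.142, 0.0, 1.571]
ft_force: [-0.4, -0.3, -0.0]
opening: 0.852
grip_force: 0.0
```

Request:
{"fn": "move_arm", "kwargs": {"plan": [[[0, 0, 0], [0, -0.004, 0], 0.3], [[0, 0, 0], [0, -0.004, 0], -1], [[0, 0, 0], [0, -0.004, 0], -1], [[0, 0, 0], [0, -0.004, 0], -1], [[0, 0, 0], [0, -0.004, 0], -1]]}}

```text
t: 8.25
eef_pos: [440.1, -7.7, 52.8]
tcp_rot: [-3.141, 0.0, 1.572]
ft_force: [-2.0, -0.9, 7.7]
opening: 0.384
grip_force: 17.0
```

Request:
{"fn": "move_arm", "kwargs": {"plan": [[[0, 0, 0], [0, 0, 0], -1], [[0, 0, 0], [0, 0, 0], -1]]}}

```text
t: 8.5
eef_pos: [440.1, -7.8, 52.8]
tcp_rot: [-3.142, 0.0, 1.572]
ft_force: [-1.6, -0.7, 7.8]
opening: 0.38
grip_force: 28.5
```

Request:
{"fn": "move_arm", "kwargs": {"plan": [[[0, 0, 0], [0, 0.012, 0], -1], [[0, 0, 0], [0, 0.036, 0], -1], [[0, 0, 0], [0.0005, 0.064, 0], -1], [[0, 0, 0], [0.0005, 0.092, 0], -1], [[0, 0, 0], [0.0007, 0.116, 0], -1]]}}

```text
t: 9.12
eef_pos: [556.8, -6.9, 52.9]
tcp_rot: [-3.141, 0.0, 1.572]
ft_force: [-3.8, -1.2, 8.0]
opening: 0.379
grip_force: 28.7
```

```bash
python3 - <<'E'
from h import *
np.set_printoptions(precision=1,suppress=True)
s=readout.state(); e=s['eef_pos'];print(e,s['opening'],s['grip_force'],s['ft_force'])
for nm,r in (('wrist',(0,480,0,640)),('scene',(200,360,270,380))):
    p=cam(nm); h=cv2.cvtColor(p['img'],cv2.COLOR_RGB2HSV)
    m=cv2.inRange(h,np.array((0,150,90)),np.array((6,255,255))); k=np.zeros_like(m);k[r[0]:r[1],r[2]:r[3]]=1
    n,l,st,ce=cv2.connectedComponentsWithStats(m*k)
    for i in range(1,n):
        if st[i,4]>40:
            x,y,w,hh,_=st[i]; f=nm=='wrist'
            print(nm,st[i],atz(p,ce[i],54,f),atz(p,(x+w,ce[i][1]),54,f))
E
```

```text
[556.8  -6.9  52.9] 0.37902015873782613 28.663714081048965 [-3.8 -1.2  8. ]
wrist [ 360  173   82   26 1350] [601.5  41.9  54. ] [624.3  42.5  54. ]
wrist [329 291  27  37 600] [565.8 -36.5  54. ] [576.4 -36.6  54. ]
scene [311 280  11  19 148] [568.2  -6.2  54. ] [565.6   9.2  54. ]
scene [330 296   8  17  96] [609.8  43.4  54. ] [607.9  54.4  54. ]
```

Request:
{"fn": "move_arm", "kwargs": {"plan": [[[0, 0, 0], [0, 0, 0], 0.0], [[0, 0, 0], [0, 0.002, 0], 0.3], [[0, 0, 0], [0, 0.006, 0], 0.3], [[0, 0, 0], [0, 0.008, 0], 0.3], [[0, 0, 0], [0, 0.01, 0], 0.3]]}}

```text
t: 9.85
eef_pos: [566.2, -6.9, 52.3]
tcp_rot: [-3.141, 0.0, 1.571]
ft_force: [-0.3, -0.8, 0.1]
opening: 0.652
grip_force: 0.0
```

Request:
{"fn": "move_arm", "kwargs": {"plan": [[[0, 0, 0], [0, 0.001, 0], 0.3], [[0, 0, 0], [0, 0.002, 0], 0.3], [[0, 0, 0], [0, 0.003, 0], 0.3], [[0, 0, 0], [0, 0.004, 0], 0.3], [[0, 0, 0], [0, 0.005, 0], 0.3]]}}

```text
t: 10.48
eef_pos: [569.4, -6.9, 52.1]
tcp_rot: [-3.138, -0.0, 1.571]
ft_force: [-8.4, -2.1, 3.4]
opening: 0.649
grip_force: 4.1
```

Request:
{"fn": "move_arm", "kwargs": {"plan": [[[0, 0, 0], [0, 0.001, 0], 0.3], [[0, 0, 0], [0, 0.002, 0], 0.3], [[0, 0, 0], [0, 0.003, 0], 0.3], [[0, 0, 0], [0, 0.004, 0], 0.3]]}}

```text
t: 10.98
eef_pos: [573.4, -6.9, 52.2]
tcp_rot: [-3.138, -0.0, 1.571]
ft_force: [-6.8, -0.9, 3.3]
opening: 0.652
grip_force: 3.8
```

```bash
cat > m.py <<'E'
from h import *
np.set_printoptions(precision=1,suppress=True)
s=readout.state(); e=s['eef_pos'];print(s['t'],e,s['opening'],s['grip_force'],s['ft_force'])
p=cam('wrist'); h=cv2.cvtColor(p['img'],cv2.COLOR_RGB2HSV)
m=cv2.inRange(h,np.array((0,150,90)),np.array((6,255,255)))
n,l,st,ce=cv2.connectedComponentsWithStats(m)
for i in range(1,n):
    if st[i,4]>40:
        x,y,w,hh,_=st[i]; print(st[i],atz(p,(x+w,ce[i][1]),54,True))
E
python3 m.py
```

```text
10.975 [573.4  -6.9  52.2] 0.6516599698980055 3.8278238475322723 [-6.8 -0.9  3.3]
[ 339  172   83   26 1664] [628.7  42.5  54. ]
[323 295  18  33 475] [583.8 -36.6  54. ]
```

Request:
{"fn": "move_arm", "kwargs": {"plan": [[[0, 0, 0], [0, 0.001, 0], 0.3], [[0, 0, 0], [0, 0.0025, 0], 0.3], [[0, 0, 0], [0, 0.004, 0], 0.3], [[0, 0, 0], [0, 0.005, 0], 0.3], [[0, 0, 0], [0, 0.006, 0], 0.3]]}}

```text
t: 11.65
eef_pos: [579.3, -6.8, 52.2]
tcp_rot: [-3.137, -0.0, 1.571]
ft_force: [-9.0, -0.2, 3.9]
opening: 0.648
grip_force: 4.8
```

Request:
{"fn": "move_arm", "kwargs": {"plan": [[[0, 0, 0], [0, 0.001, 0], 0.3], [[0, 0, 0], [0, 0.002, 0], 0.3], [[0, 0, 0], [0, 0.003, 0], 0.3]]}}

```text
t: 12.02
eef_pos: [584.5, -7.0, 52.5]
tcp_rot: [3.141, 0.0, 1.571]
ft_force: [0.3, -1.0, -0.5]
opening: 0.652
grip_force: 0.0
```

```bash
python3 m.py
```

```text
12.025 [584.5  -7.   52.5] 0.6516295237356795 0.0 [ 0.3 -1.  -0.5]
[ 341  170   80   26 1621] [639.4  43.   54. ]
[350 295  18  33 447] [611.7 -37.2  54. ]
```

Request:
{"fn": "move_arm", "kwargs": {"plan": [[[0, 0, 0], [0, 0.001, 0], 0.3], [[0, 0, 0], [0, 0.002, 0], 0.3], [[0, 0, 0], [0, 0.002, 0], 0.3]]}}

```text
t: 12.45
eef_pos: [584.8, -6.9, 52.3]
tcp_rot: [-3.138, -0.0, 1.571]
ft_force: [-7.5, -0.8, 3.5]
opening: 0.652
grip_force: 3.6
```

```bash
python3 m.py
```

```text
12.45 [584.8  -6.9  52.3] 0.6521456811751823 3.591272458434105 [-7.5 -0.8  3.5]
[ 341  170   80   26 1621] [639.5  43.1  54. ]
[349 294  18  34 440] [611.3 -37.1  54. ]
```

Request:
{"fn": "move_arm", "kwargs": {"plan": [[[0, 0, 0], [0, 0.002, 0], 0.3], [[0, 0, 0], [0, 0.004, 0], 0.3], [[0, 0, 0], [0, 0.004, 0], 0.3]]}}

```text
t: 12.88
eef_pos: [584.7, -6.8, 52.0]
tcp_rot: [-3.13, -0.0, 1.572]
ft_force: [-25.1, -2.6, 14.9]
opening: 0.652
grip_force: 12.5
```

```bash
python3 m.py
```

```text
12.875 [584.7  -6.8  52. ] 0.651567805104041 12.52609133720398 [-25.1  -2.6  14.9]
[ 341  170   81   26 1638] [639.8  43.1  54. ]
[349 296  18  32 437] [611.1 -36.8  54. ]
```

Request:
{"fn": "move_arm", "kwargs": {"plan": [[[0, 0, 0], [0, -0.0085, 0], 0.3], [[0, 0, 0], [0, -0.0085, -0.04], 0.3], [[0, 0, 0], [0, -0.0085, -0.1], 0.3], [[0, 0, 0], [0, -0.0085, -0.16], 0.3], [[0, 0, 0], [0, -0.0085, -0.22], 0.3]]}}

```text
t: 13.55
eef_pos: [581.7, -6.8, 274.6]
tcp_rot: [3.14, 0.0, 1.571]
ft_force: [0.2, 0.5, -0.5]
opening: 0.648
grip_force: 0.0
```

Request:
{"fn": "move_arm", "kwargs": {"plan": [[[0, 0, 10], [0, 0, -0.06], -0.28], [[0, 0, 20], [0, -0.01, -0.12], -0.28], [[0, 0, 30], [-0.04, -0.02, -0.15], -0.28], [[0, 0, 40], [-0.08, -0.03, -0.15], -0.28], [[0, 0, 50], [-0.12, -0.038, -0.15], -0.28]]}}

```text
t: 14.18
eef_pos: [543.5, -128.0, 422.9]
tcp_rot: [3.14, -0.001, 0.693]
ft_force: [0.1, 0.0, -0.9]
opening: 0.358
grip_force: 0.0
```

```bash
python3 - <<'E'
from h import *
np.set_printoptions(precision=1,suppress=True)
s=readout.state(); print(s['t'],s['eef_pos'],s['tcp_rot'],s['opening'],s['ft_force'])
go((543.5,-164.5,330),0)
t=cam('top');q=eyes.cut_out(t,'cover'); print([ (a['score'],a['uv']) for a in q[:2]])
E
```

```text
14.175 [ 543.5 -128.   422.9] [ 3.1 -0.   0.7] 0.3578106618245994 [ 0.1  0.  -0.9]
turn [ 0.1 -0.1 39.7] shift [-0.   0.   0.1]
[(0.64, [369.0, 234.9])]
```

Request:
{"fn": "move_arm", "kwargs": {"plan": [[[0, 0, 10], [-0.012, 0.014, 0.0], -0.28], [[0, 0, 20], [-0.0233, 0.028, 0.01], -0.28], [[0, 0, 30], [-0.0233, 0.028, 0.04], -0.28], [[0, 0, 39.7], [-0.0233, 0.028, 0.07], -0.28], [[0, 0, 39.7], [-0.0233, 0.028, 0.08], -0.28]]}}

```text
t: 14.9
eef_pos: [543.8, -162.7, 341.1]
tcp_rot: [-3.141, 0.002, 0.008]
ft_force: [0.3, 0.3, -0.2]
opening: 0.36
grip_force: 0.0
```

```bash
python3 - <<'E'
from h import *
s=readout.state(); print(s['t'],s['eef_pos'],s['tcp_rot'],s['opening'],s['ft_force'])
p=cam('wrist'); t=cam('scene'); 
print(p['extrinsics'].round(2).tolist())
e=s['eef_pos']
for X in [(490,-164.5,314.3),(597,-164.5,314.3),e,e+[0,0,34]]: print(X,proj(p,X,True).round(),proj(t,X).round())
g=lambda i:(255*(i/255.)**0.6).astype(np.uint8)
a=np.hstack([g(cv2.resize(p['img'],(480,360))),g(cv2.resize(t['img'][110:300,200:360],(303,360),interpolation=2))])
cv2.imwrite('pics/w6.png',a[:,:,::-1])
E
```

```text
14.9 [ 543.77230076 -162.70208095  341.07117679] [-3.14074840e+00  1.63382566e-03  8.18635977e-03] 0.3600777564972818 [ 0.2643872   0.28993103 -0.16313951]
[[0.01, 0.96, 0.27, 618.08], [-1.0, 0.01, 0.0, -162.46], [-0.0, -0.27, 0.96, 547.25], [0.0, 0.0, 0.0, 1.0]]
(490, -164.5, 314.3) [324. 323.] [253. 178.]
(597, -164.5, 314.3) [325. 170.] [240. 206.]
[ 543.77230076 -162.70208095  341.07117679] [322. 265.] [246. 181.]
[ 543.77230076 -162.70208095  375.07117679] [322. 287.] [245. 167.]
```

View pics/w6.png

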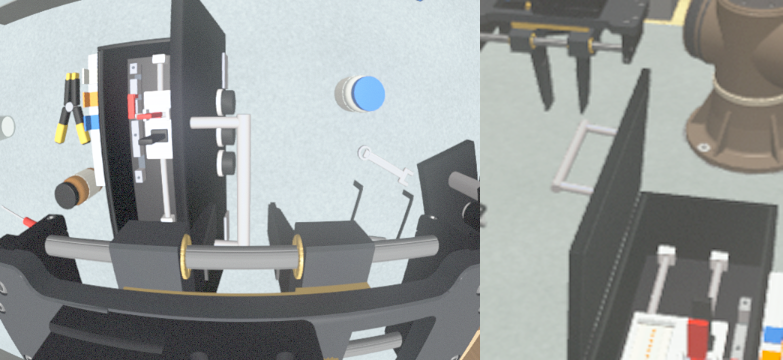

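The bar shows as a vertical line at column 243 in the wrist view, midway between the fingers, and the sled is locked near the orange flag. Descending onto the bar.

Request:
{"fn": "move_arm", "kwargs": {"plan": [[[0, 0, 0], [0, 0.001, 0.02], -0.28], [[0, 0, 0], [0, 0.001, 0.045], -0.28], [[0, 0, 0], [0, 0.001, 0.07], -0.28], [[0, 0, 0], [0, 0.001, 0.081], -0.28], [[0, 0, 0], [0, 0.001, 0.081], -0.28]]}}

```text
t: 15.62
eef_pos: [544.3, -164.4, 262.0]
tcp_rot: [3.141, -0.0, 0.007]
ft_force: [0.4, 0.1, 0.8]
opening: 0.363
grip_force: 0.0
```

Request:
{"fn": "move_arm", "kwargs": {"plan": [[[0, 0, 0], [0, 0, 0], -1], [[0, 0, 0], [0, 0, 0], -1], [[0, 0, 0], [0, 0, 0], -1], [[0, 0, 0], [0, 0, 0], -1]]}}

```text
t: 16.12
eef_pos: [544.1, -164.4, 262.0]
tcp_rot: [3.141, -0.001, 0.006]
ft_force: [-1.3, -0.4, 2.6]
opening: 0.117
grip_force: 30.0
```

```bash
python3 - <<'E'
import numpy as np
th=np.r_[np.arange(1.458,0.2,-0.06),np.arange(0.16,-0.01,-0.04)]; f=lambda t:np.array([-128+187*np.cos(t+.31),131+187*np.sin(t+.31)])
P=np.array([f(t) for t in th]); 
for i in range(0,len(th)-1,5): print([ (round(th[j],3),(round(-(P[j]-P[i])[0]/1000,4),round(-(P[j]-P[i])[1]/1000,4))) for j in range(i+1,min(i+6,len(th)))])
E
```

```text
[(np.float64(1.398), (np.float64(-0.0111), np.float64(-0.0019))), (np.float64(1.338), (np.float64(-0.0222), np.float64(-0.0031))), (np.float64(1.278), (np.float64(-0.0334), np.float64(-0.0036))), (np.float64(1.218), (np.float64(-0.0446), np.float64(-0.0035))), (np.float64(1.158), (np.float64(-0.0558), np.float64(-0.0026)))]
[(np.float64(1.098), (np.float64(-0.0111), np.float64(0.0015))), (np.float64(1.038), (np.float64(-0.0221), np.float64(0.0036))), (np.float64(0.978), (np.float64(-0.033), np.float64(0.0064))), (np.float64(0.918), (np.float64(-0.0437), np.float64(0.0099))), (np.float64(0.858), (np.float64(-0.0541), np.float64(0.014)))]
[(np.float64(0.798), (np.float64(-0.0102), np.float64(0.0047))), (np.float64(0.738), (np.float64(-0.0201), np.float64(0.01))), (np.float64(0.678), (np.float64(-0.0296), np.float64(0.0159))), (np.float64(0.618), (np.float64(-0.0388), np.float64(0.0224))), (np.float64(0.558), (np.float64(-0.0476), np.float64(0.0293)))]
[(np.float64(0.498), (np.float64(-0.0083), np.float64(0.0075))), (np.float64(0.438), (np.float64(-0.0162), np.float64(0.0155))), (np.float64(0.378), (np.float64(-0.0236), np.float64(0.0239))), (np.float64(0.318), (np.float64(-0.0305), np.float64(0.0328))), (np.float64(0.258), (np.float64(-0.0368), np.float64(0.0421)))]
[(np.float64(0.16), (np.float64(-0.0091), np.float64(0.0159))), (np.float64(0.12), (np.float64(-0.0123), np.float64(0.0226))), (np.float64(0.08), (np.float64(-0.0153), np.float64(0.0295))), (np.float64(0.04), (np.float64(-0.018), np.float64(0.0365))), (np.float64(-0.0), (np.float64(-0.0204), np.float64(0.0436)))]
```

Request:
{"fn": "move_arm", "kwargs": {"plan": [[[0, 0, 0], [0, -0.0111, -0.0019], -1], [[0, 0, 0], [0, -0.0222, -0.0031], -1], [[0, 0, 0], [0, -0.0334, -0.0036], -1], [[0, 0, 0], [0, -0.0446, -0.0035], -1], [[0, 0, 0], [0, -0.0558, -0.0026], -1]]}}

```text
t: 16.75
eef_pos: [543.8, -107.6, 263.9]
tcp_rot: [-3.142, -0.0, 0.006]
ft_force: [2.5, -1.8, 2.1]
opening: 0.117
grip_force: 30.0
```

Request:
{"fn": "move_arm", "kwargs": {"plan": [[[0, 0, 0], [0, -0.0111, 0.0015], -1], [[0, 0, 0], [0, -0.0221, 0.0036], -1], [[0, 0, 0], [0, -0.033, 0.0064], -1], [[0, 0, 0], [0, -0.0437, 0.0099], -1], [[0, 0, 0], [0, -0.0541, 0.014], -1]]}}

```text
t: 17.38
eef_pos: [543.4, -53.7, 249.7]
tcp_rot: [3.142, -0.0, 0.006]
ft_force: [3.7, 0.8, 1.5]
opening: 0.119
grip_force: 30.0
```

Request:
{"fn": "move_arm", "kwargs": {"plan": [[[0, 0, 0], [0, -0.0102, 0.0047], -1], [[0, 0, 0], [0, -0.0201, 0.01], -1], [[0, 0, 0], [0, -0.0296, 0.0159], -1], [[0, 0, 0], [0, -0.0388, 0.0224], -1], [[0, 0, 0], [0, -0.0476, 0.0293], -1]]}}

```text
t: 18.0
eef_pos: [543.0, -6.3, 220.1]
tcp_rot: [3.141, 0.0, 0.006]
ft_force: [4.0, -1.3, -1.5]
opening: 0.115
grip_force: 30.0
```

Request:
{"fn": "move_arm", "kwargs": {"plan": [[[0, 0, 0], [0, -0.0083, 0.0075], -1], [[0, 0, 0], [0, -0.0162, 0.0155], -1], [[0, 0, 0], [0, -0.0236, 0.0239], -1], [[0, 0, 0], [0, -0.0305, 0.0328], -1], [[0, 0, 0], [0, -0.0368, 0.0421], -1]]}}

```text
t: 18.62
eef_pos: [542.8, 30.4, 178.0]
tcp_rot: [3.141, 0.0, 0.006]
ft_force: [2.8, 1.4, -0.3]
opening: 0.118
grip_force: 30.0
```

Request:
{"fn": "move_arm", "kwargs": {"plan": [[[0, 0, 0], [0, -0.0045, 0.0078], -1], [[0, 0, 0], [0, -0.0091, 0.0159], -1], [[0, 0, 0], [0, -0.0123, 0.0226], -1], [[0, 0, 0], [0, -0.0138, 0.026], -1], [[0, 0, 0], [0, -0.0153, 0.0295], -1]]}}

```text
t: 19.25
eef_pos: [542.8, 45.2, 149.0]
tcp_rot: [3.141, -0.0, 0.005]
ft_force: [2.4, 1.3, -1.3]
opening: 0.118
grip_force: 30.0
```

Request:
{"fn": "move_arm", "kwargs": {"plan": [[[0, 0, 0], [0, -0.0014, 0.0035], -1], [[0, 0, 0], [0, -0.0027, 0.007], -1], [[0, 0, 0], [0, -0.0037, 0.0095], -1], [[0, 0, 0], [0, -0.0046, 0.012], -1], [[0, 0, 0], [0, -0.0046, 0.013], -1]]}}

```text
t: 19.88
eef_pos: [542.7, 50.1, 136.0]
tcp_rot: [-3.141, -0.0, 0.005]
ft_force: [2.2, 4.5, -0.7]
opening: 0.121
grip_force: 30.0
```

Request:
{"fn": "move_arm", "kwargs": {"plan": [[[0, 0, 0], [0, 0, 0.001], -1], [[0, 0, 0], [0, 0, 0.002], -1], [[0, 0, 0], [0, 0, 0.003], -1], [[0, 0, 0], [0, 0, 0.003], -1]]}}

```text
t: 20.38
eef_pos: [542.7, 51.0, 133.2]
tcp_rot: [-3.14, -0.0, 0.005]
ft_force: [3.2, 10.0, -0.1]
opening: 0.117
grip_force: 30.0
```

Request:
{"fn": "move_arm", "kwargs": {"plan": [[[0, 0, 0], [0, -0.002, 0.001], -1], [[0, 0, 0], [0, -0.0025, 0.002], -1], [[0, 0, 0], [0, -0.003, 0.003], -1], [[0, 0, 0], [0, -0.003, 0.003], -1]]}}

```text
t: 20.88
eef_pos: [543.1, 51.0, 132.7]
tcp_rot: [3.139, -0.002, 0.006]
ft_force: [-6.6, -11.4, 25.8]
opening: 0.117
grip_force: 30.0
```

```bash
python3 - <<'E'
from h import *
s=readout.state(); print(s['t'],s['eef_pos'],s['ft_force'],s['moment'])
t=cam('scene'); p=cam('wrist'); 
g=lambda i:(255*(i/255.)**0.5).astype(np.uint8)
a=np.hstack([g(cv2.resize(t['img'][190:360,240:400],(480,510),interpolation=2)),g(cv2.resize(p['img'][0:340,230:430],(300,510)))])
cv2.imwrite('pics/w7.png',a[:,:,::-1])
for X in [(722,-128,142),(722,72,142),(722,72,131),(362,72,142)]: print(X,(proj(t,X)-[240,190])*3)
E
```

```text
20.875 [543.0554226   51.00257469 132.69000031] [ -6.62658593 -11.40576633  25.77515949] [-1.98584958  1.25741381  0.00232843]
(722, -128, 142) [ 25.14035134 351.13676145]
(722, 72, 142) [304.67195886 388.21012043]
(722, 72, 131) [303.92157581 398.13148071]
(362, 72, 142) [351.32702189  71.45454773]
```

View pics/w7.png

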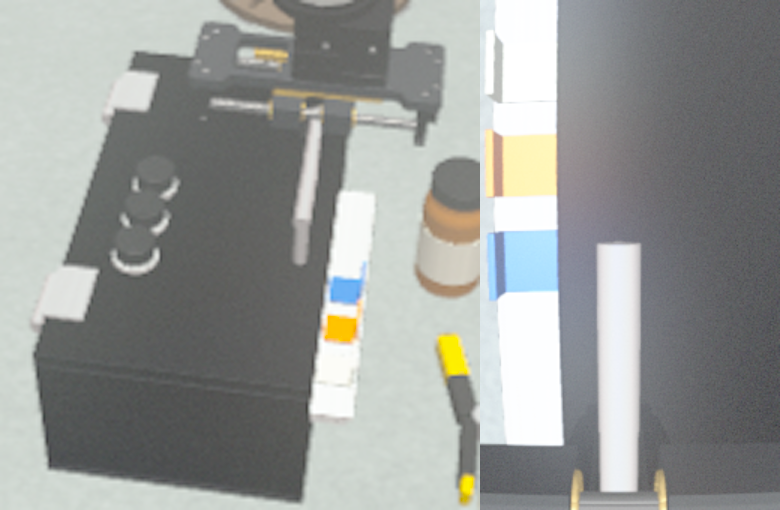

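The cover is down hard on the box: a 26 N upward reaction with no further travel, and it looks flush in the picture. Relaxing, releasing and lifting away.

Request:
{"fn": "move_arm", "kwargs": {"plan": [[[0, 0, 0], [0, 0.0015, -0.002], -1], [[0, 0, 0], [0, 0.0015, -0.002], -0.5], [[0, 0, 0], [0, 0.0015, -0.002], -0.3], [[0, 0, 0], [0, 0.0015, -0.002], -0.3], [[0, 0, 0], [0, 0.0015, -0.002], -0.3]]}}

```text
t: 21.6
eef_pos: [542.6, 51.4, 131.9]
tcp_rot: [3.141, 0.0, 0.006]
ft_force: [-0.2, -0.6, -0.7]
opening: 0.348
grip_force: 0.0
```

Request:
{"fn": "move_arm", "kwargs": {"plan": [[[0, 0, 0], [0, 0, -0.02], -0.3], [[0, 0, 0], [0, 0, -0.06], -0.3], [[0, 0, 0], [0, 0, -0.12], -0.3], [[0, 0, 0], [0, 0, -0.15], -0.3], [[0, 0, 0], [0, 0, -0.15], -0.3]]}}

```text
t: 22.22
eef_pos: [543.4, 51.4, 284.2]
tcp_rot: [3.141, -0.004, 0.006]
ft_force: [-0.5, -0.7, -1.6]
opening: 0.35
grip_force: 0.0
```

```bash
python3 - <<'E'
from h import *
np.set_printoptions(precision=1,suppress=True)
s=readout.state(); print(s['t'],s['eef_pos'],s['ft_force'],s['opening'])
p=cam('wrist'); t=cam('scene')
# bar in wrist view: bright columns; height check of the cover via scene bar end
print(proj(t,(597,50,188)),proj(t,(722,72,143)))
m=(t['img'].min(2)>110)[190:290,325:350]; ys,xs=np.where(m); print('scene bar lower end', xs.min()+325, ys.max()+190, m.sum())
print(proj(p,(597,50,188),True),proj(p,(490,50,188),True))
E
```

```text
22.225 [543.4  51.4 284.2] [-0.5 -0.7 -1.6] 0.34985813168261265
[339.2 261. ] [341.6 319.1]
scene bar lower end 325 289 521
[323.9 162. ] [323.2 285.2]
```

```bash
python3 -c "
from cell import env; print(env.job_done())"
```

```text
the job is handed in; nothing more can be done
None
```

The sled is locked in the notch at the orange flag and the cover is fully shut, lowered under control; I handed the job in at about 22 s, with no bystander touched in any move and the arm clear of everything.

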